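Load the thrust pads and draw the pivot pin for its retaining ring

TASK

Get the pivot bearing ready for its retaining ring: put one of the two loose bronze thrust pads upright into each of the two empty wells of the square carrier. Then take the pivot pin by its head and draw it straight up out of its hub until the groove round the pin stands about 12 mm above the hub's top, the lower end still in the bore, without lifting, tipping or dragging the hub. Finish holding the pin still there, and leave the pumice block, the steel wool and the sample plate alone.

Things in the scene. Friction and masses are not known exactly. Their poses are not given: they have to be found in the camera images.
- hub: cast pivot hub, dark steel, loose on the turntable, about 3 kg: round flange 150 mm across and 12 mm thick with bolt heads, and in its middle an upright round boss 56 mm across whose flat top is 60 mm above the turntable. Down the boss goes a plain upright bore, 23.5 mm across, 48 mm deep (floor 12 mm above the turntable). Origin: centre of the underside, z up
- hub_mouth (a point): centre of the bore's mouth, in the boss's top face, 60 mm above the turntable
- pin: steel pivot pin, 0.25 kg, loose, standing upright in the hub's bore on its floor: shank 22 mm across and 54 mm long (0.75 mm play all round), on top of it a round head 32 mm across and 30 mm tall. At the start the head's underside is 6 mm above the boss's top, and the pin's top 96 mm above the turntable. Nothing but its weight holds it down, but it wedges in the bore if pulled askew. Origin: centre of the foot, z up along the pin
- pin_groove (a point): middle of the groove, 4 mm wide and 2 mm deep, that runs round the shank 34 mm above the pin's foot; at the start it is hidden in the bore, 14 mm below the hub's mouth (so a lift of 26 mm brings it to 12 mm above)
- pin_head (a point): point on the pin's axis at mid-height of the head (69 mm above the foot), where to grip it
- carrier: aluminium carrier block, 100 x 100 x 22 mm, fixed, with four round wells 30 mm across and 12 mm deep (flat floors 10 mm above the turntable) in a square, centres 52 mm apart. Origin: centre of the underside, z up
- carrier_hole0 (a point): centre of a well's mouth, in the carrier's top face, 22 mm above the turntable, 26 mm in x and 26 mm in y of the carrier; its z points up. At the start this well holds pad_c
- carrier_hole1 (a point): centre of a well's mouth, in the carrier's top face, 22 mm above the turntable, -26 mm in x and 26 mm in y of the carrier; its z points up. At the start this well is empty
- carrier_hole2 (a point): centre of a well's mouth, in the carrier's top face, 22 mm above the turntable, -26 mm in x and -26 mm in y of the carrier; its z points up. At the start this well holds pad_d
- carrier_hole3 (a point): centre of a well's mouth, in the carrier's top face, 22 mm above the turntable, 26 mm in x and -26 mm in y of the carrier; its z points up. At the start this well is empty
- pad_a: bronze thrust pad: plain round cylinder 20 mm across and 32 mm tall, 0.08 kg; at the start standing loose on the turntable. Origin: centre of its lower end, z along its axis
- pad_b: bronze thrust pad: plain round cylinder 20 mm across and 32 mm tall, 0.08 kg; at the start standing loose on the turntable. Origin: centre of its lower end, z along its axis
- pad_c: bronze thrust pad like the others (20 mm across, 32 mm tall), already in well carrier_hole0, where it stays; its upper 20 mm stand out. Origin: centre of its lower end
- pad_d: bronze thrust pad like the others (20 mm across, 32 mm tall), already in well carrier_hole2, where it stays; its upper 20 mm stand out. Origin: centre of its lower end
- pumice: bystander: grey pumice rubbing block, 46 x 76 x 31 mm, loose; origin: centre of the underside
- wool: bystander: pad of steel wool, 48 x 63 x 30 mm, loose; origin: centre of the underside
- tile: bystander: flat green sample plate, 45 x 60 x 8 mm, loose; origin: centre of the underside
Things that resemble listed ones, but are neither listed nor needed, are in the scene too. What is shaped like the pin but green or turquoise is not meant.

How it is judged:
By the outcome, as a careful person would: the job done as asked, in the order asked, and still so for the second after the job is handed in, while the arm keeps its last pose, push and grip.
It also fails if it takes over 64 s, if anything falls off the work surface, if the arm or the gripper's body presses on something with over 40 N, if the wrist force passes 120 N, or if a joint passes its speed limit or range.

ROBOT

A 7-joint arm with a two-finger parallel gripper is mounted at the origin on a cart in front of the work surface, level with it; the furniture and walls round the work are solid. World frame = base frame: x ahead of the robot, y to its left, z up, the work surface at z = 0. Lengths are in m, angles in rad, forces in N, time in s.
With the tool pointing down it reaches from about 0.4 to 0.75 m from the base axis. Payload 19.5 kg.
Tool frame: the origin (TCP) lies on the centre line of the jaws, within the pads' length; the fingertips stand 25 mm ahead of it and the grasp point (between the pads) lies 6 mm ahead of it; z points along the fingers, y is the line along which they close (so a half turn about z gives the same grasp; the last joint's range is limited). The gripper opens to 85 mm and grips with 20 to 120 N. Pads are 22 mm wide; open, the fingers measure 114 mm over their backs; the gripper's body (76 mm by 85 mm) begins 54 mm behind the grasp point. The pads swing forward as they close: fully open they stand 13 mm farther back than shut.
Start: joints at [-1.37, 0.707, -0.028, 1.485, 0.022, 0.951, -0.075], TCP at [0.138, 0.558, 0.256] pointing down, gripper open.
Joint ranges: [-2.71, 2.71], [-0.32, 2.16], [-1.57, 1.52], [0, 2.45], [-1.46, 4.6], [0, 2.02], [-2.83, 2.83]. Speed limits (rad/s): [1.89, 1.89, 2.57, 2.57, 3.01, 3.01, 3.01].

INTERFACE

Orientations are given as a unit quaternion [w, x, y, z].
In Python, from bench import manip gives the robot as it stands.
- The arm moves only by the shell command python3 -m pendant 'ROWS' [FORCE]. ROWS is text: rows parted by semicolons, each of 7 numbers parted by spaces: the shift along the tool's x, y, z in units of 0.75 m (1.0 is 0.75 m), then the turn, a rotation vector about the tool's x, y, z in units of 360 degrees (1.0 is 360 degrees), then the opening, from 0 (shut) to 1 (fully open). In form: dx dy dz rx ry rz jaw; .... A call has 1 to 20 rows; each row is the pose to reach, as a shift and turn from the pose commanded when the call began, along the tool's axes at that moment, turning the shorter way round; what a row does not reach only later rows make up. A row lasts 1/10 s, in which the tool goes at most 50 mm and 8.59 degrees, less where a joint would pass 70% of its speed; a pose out of reach is approached as far as the arm can. A call with a number of a shift or a turn outside -1 to 1 is refused whole. A call with a gripper value outside its range is refused whole. The fingers move at their own pace and stop on an object; FORCE is the grip in N (left out, the last holds). Time passes only in rows, so rows that repeat a pose let the fingers close. It gives the time, the measured TCP pose, the force, the opening and the grip force at its end, in the units of the state.
- manip.observe(): the state, without advancing time (a new reading comes with each control period).
- manip.get_image(name): name is "side" or "top" or "wrist"; returns the picture (420x560x3 uint8, red, green, blue); there is no depth.
- manip.camera_model(name): a dict with "intrinsics" (3x3 intrinsics, pixels), "rvec" (rotation vector, rad) and "tvec" (3), from world to camera coordinates, as OpenCV has them; the wrist camera has in their place "hand_eye" (4x4, takes a point from camera to tool coordinates, whose origin is the TCP and whose axes are the flange's). Camera axes: x right, y down, z forward; pixel columns grow to the right and rows downward; lengths in m; the calibration is good to about 2 mm. A picture is of the moment at which its call begins: read the wrist's pose just before it. camera_model takes no time and is no camera call.
- manip.hand_in(): hands the job in; it is judged then, once.
The state is a dict: "time_s": time; "joint_pos": joint angles; "dq": joint speeds; "tau": joint torques, N m; "ee_pos": TCP position; "eef_rot": TCP orientation; "ft_force": force on the tool from outside, world axes, zero at the start; "torque": the same for the moment, N m; "gripper_width": finger opening in m; "gripper_force": force on a finger pad.
Only numpy, scipy, OpenCV 4.12 (cv2) and the standard library are available. Lean on these libraries where they do the work, as an engineer would, in place of code of your own. Each camera call takes 0.05 s, during which the arm holds its last target. There are 200 camera calls.

## Working session

There is one attempt and no reset: what is moved stays moved. The work goes in short steps, Python scripts to look and compute and a shell command to move; the robot and the scene stay as the last step left them, time stands still between calls to the robot, and variables do not carry over. Pictures are saved under pics/ and viewed, at most 10 in all, crops included, and the job is handed in when it is done.

```bash
mkdir -p pics; ls; python3 - <<'E'
from bench import manip
import cv2,numpy as np
s=manip.observe()
print({k:np.round(v,3).tolist() for k,v in s.items()})
for n in("top","side","wrist"):
    cv2.imwrite(f"pics/{n}0.png",manip.get_image(n)[:,:,::-1]); print(n,{k:np.round(v,3).tolist() for k,v in manip.camera_model(n).items()})
E
```

```text
pics
{'time_s': 0.0, 'joint_pos': [-1.37, 0.707, -0.028, 1.485, 0.022, 0.951, -0.076], 'dq': [0.001, 0.001, -0.0, -0.002, -0.001, -0.0, -0.001], 'tau': [0.001, -88.323, 1.235, -23.617, 0.017, 0.007, 0.0], 'ee_pos': [0.138, 0.558, 0.256], 'eef_rot': [-0.0, 0.121, 0.993, -0.001], 'ft_force': [0.013, 0.253, -0.323], 'torque': [0.051, 0.016, 0.007], 'gripper_force': 0.0, 'gripper_width': 0.085}
top {'intrinsics': [[489.409, 0.0, 275.904], [0.0, 489.409, 201.905], [0.0, 0.0, 1.0]], 'rvec': [2.178, -2.208, 0.063], 'tvec': [0.006, 0.469, 1.5]}
side {'intrinsics': [[400.149, 0.0, 280.973], [0.0, 400.149, 201.66], [0.0, 0.0, 1.0]], 'rvec': [-0.033, -2.799, 1.42], 'tvec': [0.494, 0.05, 0.995]}
wrist {'intrinsics': [[368.568, 0.0, 286.992], [0.0, 368.568, 215.663], [0.0, 0.0, 1.0]], 'hand_eye': [[-0.001, -0.964, -0.264, 0.065], [1.0, -0.001, -0.0, 0.001], [0.0, -0.264, 0.964, -0.117], [0.0, 0.0, 0.0, 1.0]]}
```

View pics/top0.png

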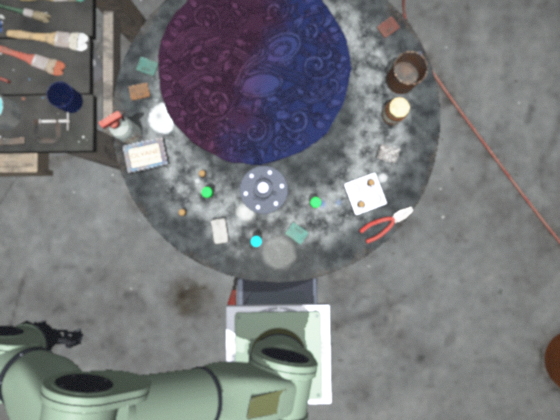

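View pics/side0.png

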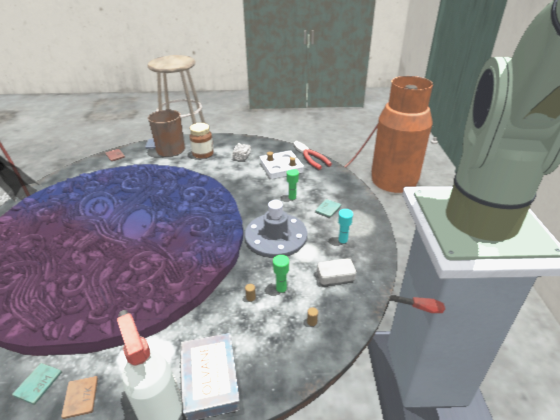

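The top view shows the hub at (263,188), the carrier at (365,194) with pads at (371,183) and (361,204), loose pads near (202,174) and (182,212), green decoys at (207,192) and (316,202), and a cyan one at (256,241). The side view shows the loose pads at (250,292) and (312,316).

```bash
cat > h.py <<'E'
from bench import manip
import cv2,numpy as np
from scipy.spatial.transform import Rotation as R
def cam(n,s=None):
    m=manip.camera_model(n);K=np.array(m["intrinsics"])
    if n=="wrist":
        q=s["eef_rot"];T=np.eye(4);T[:3,:3]=R.from_quat([q[1],q[2],q[3],q[0]]).as_matrix();T[:3,3]=s["ee_pos"]
        C=T@np.array(m["hand_eye"]);return K,C[:3,:3],C[:3,3]
    r=cv2.Rodrigues(np.array(m["rvec"],float))[0];return K,r.T,-r.T@np.array(m["tvec"],float).ravel()
def onplane(c,uv,z):
    K,r,o=c;d=r@np.linalg.inv(K)@np.array([uv[0],uv[1],1.]);return o+d*(z-o[2])/d[2]
def proj(c,p):
    K,r,o=c;x=K@(r.T@(np.array(p)-o));return x[:2]/x[2]
def rows(s,p,yaw=None):
    """shift in tool axes (units 0.75 m) to world p; yaw: wanted world angle of tool y mod 180 -> rz units"""
    q=s["eef_rot"];M=R.from_quat([q[1],q[2],q[3],q[0]]).as_matrix()
    d=M.T@(np.array(p)-s["ee_pos"])/.75
    out=[np.round(d,4).tolist()]
    if yaw is not None:
        cur=np.degrees(np.arctan2(M[1,1],M[0,1]));a=(cur-yaw+90)%180-90  # tool z down: +rz lowers world yaw
        out.append(("rz",round(a/360,4)))
    return out
def blobs(mask,mn=8):
    n,l,st,c=cv2.connectedComponentsWithStats(mask.astype(np.uint8))
    return [(c[i].round(1),st[i].tolist()) for i in range(1,n) if st[i][4]>=mn]
E
python3 - <<'E'
from h import *
im=cv2.imread("pics/top0.png");hsv=cv2.cvtColor(im,cv2.COLOR_BGR2HSV);c=cam("top")
H,S,V=cv2.split(hsv)
def show(t,m,z,roi=(110,150,430,260),mn=8):
    mm=np.zeros_like(m);mm[roi[1]:roi[3],roi[0]:roi[2]]=m[roi[1]:roi[3],roi[0]:roi[2]]
    for b,st in blobs(mm,mn): print(t,b,st[2:],onplane(c,b,z).round(4)[:2])
show("bronze",(H>5)&(H<22)&(S>110),.022)
show("green",(H>50)&(H<75)&(S>120),.08)
show("cyan",(H>80)&(H<100)&(S>120),.08)
show("white",(V>190)&(S<40),.022,mn=30)
for uv,z in(((263,188),.096),((365,194),.022),((220,231),.03),((297,233),.008)):print(uv,onplane(c,uv,z).round(3))
x=cv2.resize(im[150:260,170:400],None,fx=3.4,fy=3.4,interpolation=cv2.INTER_CUBIC);cv2.imwrite("pics/crop0.png",x)
E
```

```text
green [206.9 191.9] [11, 12, 103] [0.4981 0.2037]
green [314.9 201.8] [11, 11, 93] [ 0.4644 -0.1154]
cyan [255.7 240.8] [12, 12, 111] [0.3518 0.0609]
white [142.6 157.9] [39, 21, 585] [0.6107 0.4098]
white [388.9 154.4] [18, 11, 136] [ 0.6112 -0.3516]
white [365.3 190.5] [43, 55, 1317] [ 0.5003 -0.2759]
white [169.8 172.1] [7, 10, 37] [0.5655 0.3259]
white [198.  183.3] [9, 14, 62] [0.5296 0.239 ]
white [262.6 187.2] [12, 12, 115] [0.5148 0.0402]
white [281.4 185.6] [6, 6, 30] [ 0.519  -0.0178]
white [331.7 195.2] [7, 6, 33] [ 0.4872 -0.1722]
white [275.5 203. ] [6, 7, 30] [0.4656 0.0011]
white [327.1 205.7] [22, 11, 91] [ 0.4551 -0.1574]
white [197.8 207.3] [7, 6, 33] [0.4556 0.24  ]
white [221.8 209.5] [12, 10, 41] [0.4478 0.1663]
white [242.9 214.3] [21, 22, 263] [0.4322 0.1017]
white [402.4 213.9] [20, 16, 175] [ 0.4267 -0.3881]
white [209.7 212.9] [8, 7, 34] [0.4379 0.2035]
white [219.1 230.8] [17, 25, 321] [0.3826 0.1751]
(263, 188) [0.506 0.037 0.096]
(365, 194) [ 0.49  -0.275  0.022]
(220, 231) [0.382 0.171 0.03 ]
(297, 233) [ 0.373 -0.064  0.008]
```

View pics/crop0.png

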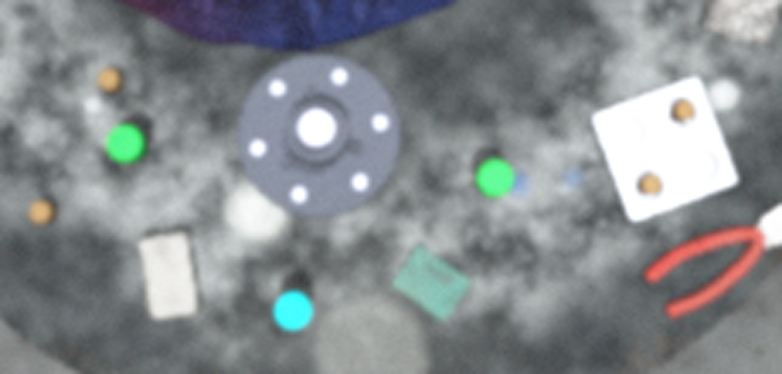

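```bash
python3 - <<'E'
from h import *
c=cam("top");P={}
for n,x,y,z in(("pad1",109,79,.032),("pad2",41,211,.032),("padc",683,111,.042),("padd",650,184,.042),("decoy",126,144,.084),("pin",316.5,127,.096)):
    print(n,onplane(c,(170+(x+.5)/3.4-.5,150+(y+.5)/3.4-.5),z).round(4))
s=manip.observe();print(rows(s,[.50,.235,.20],95))
E
```

```text
pad1 [0.5605 0.226  0.032 ]
pad2 [0.4423 0.2876 0.032 ]
padc [ 0.5236 -0.2887  0.042 ]
padd [ 0.4586 -0.2577  0.042 ]
decoy [0.4975 0.2037 0.084 ]
pin [0.509  0.0379 0.096 ]
[[-0.5718, -0.3019, 0.0749], ('rz', np.float64(-0.0525))]
```

```bash
python3 -m pendant '-0.572 -0.302 0.075 0 0 -0.0525 1;-0.572 -0.302 0.075 0 0 -0.0525 1;-0.572 -0.302 0.075 0 0 -0.0525 1;-0.572 -0.302 0.075 0 0 -0.0525 1;-0.572 -0.302 0.075 0 0 -0.0525 1;-0.572 -0.302 0.075 0 0 -0.0525 1;-0.572 -0.302 0.075 0 0 -0.0525 1;-0.572 -0.302 0.075 0 0 -0.0525 1;-0.572 -0.302 0.075 0 0 -0.0525 1;-0.572 -0.302 0.075 0 0 -0.0525 1;-0.572 -0.302 0.075 0 0 -0.0525 1;-0.572 -0.302 0.075 0 0 -0.0525 1;-0.572 -0.302 0.075 0 0 -0.0525 1;-0.572 -0.302 0.075 0 0 -0.0525 1' 30
python3 - <<'E'
from h import *
s=manip.observe();print(s["ee_pos"],s["eef_rot"],s["dq"])
im=manip.get_image("wrist");cv2.imwrite("pics/w1.png",im[:,:,::-1])
c=cam("wrist",s)
hsv=cv2.cvtColor(im,cv2.COLOR_RGB2HSV);H,S,V=cv2.split(hsv)
for b,st in blobs((H>5)&(H<22)&(S>100),40):print(b,st,onplane(c,b,.016).round(4))
for p in([.5605,.226,.032],[.4423,.2876,.032],[.4975,.2037,.084]):print(proj(c,p).round(0))
E
```

```text
time_s: 1.55
ee_pos: [0.4996, 0.236, 0.2002]
eef_rot: [-0.0, -0.044, 0.999, 0.0]
ft_force: [0.7, -0.3, 0.3]
gripper_width: 0.0854
gripper_force: 0.0
[0.49957093 0.23600606 0.20019978] [-5.24045200e-05 -4.42969326e-02  9.99018405e-01  7.76119376e-05] [ 0.00081716 -0.00095096  0.00390533 -0.00103257  0.00202623 -0.00029149
  0.00233409]
[268. 269.]
[361. 132.]
[237. 210.]
```

View pics/w1.png

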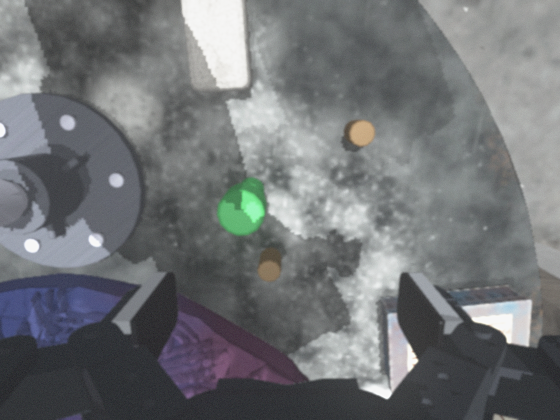

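The wrist view shows pad 1 at (269,265), pad 2 at (361,132) and the decoy at (241,209). All agree with the estimates from the top view.

```bash
python3 - <<'E'
from h import *
s=manip.observe();c=cam("wrist",s);im=cv2.imread("pics/w1.png");hsv=cv2.cvtColor(im,cv2.COLOR_BGR2HSV)
print(hsv[265,269],hsv[132,361],hsv[290,300])
H,S,V=cv2.split(hsv)
for b,st in blobs((H>4)&(H<25)&(S>70),60):
  if 180<b[0]<400: print(b,st,onplane(c,b,.016).round(4))
s["ee_pos"]
for p in([.561,.226,.06],[.561,.226,.039]):print(rows(s,p,100))
E
```

```text
[ 16  78 143] [ 16  84 200] [ 75   9 112]
[360.5 132.5] [347, 120, 27, 26, 544] [0.4435 0.2905 0.016 ]
[268.8 269.1] [258, 257, 22, 24, 387] [0.5674 0.2263 0.016 ]
[[-0.0803, -0.0204, 0.1869], ('rz', np.float64(-0.0137))]
[[-0.0803, -0.0204, 0.2149], ('rz', np.float64(-0.0137))]
```

```bash
python3 -m pendant '-0.08 -0.0204 0.13 0 0 -0.0137 0.5;-0.08 -0.0204 0.13 0 0 -0.0137 0.5;-0.08 -0.0204 0.13 0 0 -0.0137 0.5;-0.08 -0.0204 0.13 0 0 -0.0137 0.5;-0.08 -0.0204 0.16 0 0 -0.0137 0.5;-0.08 -0.0204 0.19 0 0 -0.0137 0.5;-0.08 -0.0204 0.205 0 0 -0.0137 0.5;-0.08 -0.0204 0.215 0 0 -0.0137 0.5;-0.08 -0.0204 0.215 0 0 -0.0137 0.5;-0.08 -0.0204 0.215 0 0 -0.0137 0.5' 30
python3 - <<'E'
from h import *
s=manip.observe();print(s["ee_pos"],s["eef_rot"],s["gripper_width"])
im=manip.get_image("wrist");cv2.imwrite("pics/w2.png",im[:,:,::-1])
E
```

```text
time_s: 2.6
ee_pos: [0.5616, 0.2254, 0.0399]
eef_rot: [0.001, -0.087, 0.996, 0.0]
ft_force: [0.1, -0.3, -0.1]
gripper_width: 0.0427
gripper_force: 0.0
[0.56156612 0.22540704 0.0398645 ] [ 5.44697876e-04 -8.65109118e-02  9.96250739e-01  1.74251778e-04] 0.04271042893457594
```

View pics/w2.png

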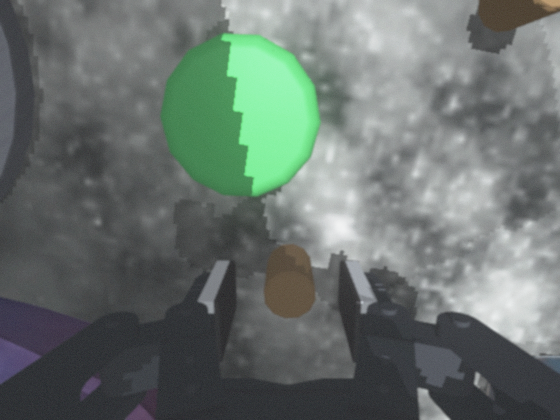

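The pad's top is at (290,292), centred between the fingers, whose inner faces are at about 235 and 345. I'll grip it and lift.

```bash
python3 - <<'E'
from h import *
s=manip.observe();c=cam("wrist",s);print(onplane(c,(290,292),.032))
E
python3 -m pendant '0 0 0 0 0 0 0;0 0 0 0 0 0 0;0 0 0 0 0 0 0;0 0 0 0 0 0 0;0 0 0 0 0 0 0;0 0 0 0 0 0 0' 40
```

```text
[0.56041009 0.2266933  0.032     ]
time_s: 3.25
ee_pos: [0.5616, 0.2251, 0.0395]
eef_rot: [0.0, -0.086, 0.996, 0.0]
ft_force: [-0.9, -0.6, 7.8]
gripper_width: 0.0177
gripper_force: 38.8
```

```bash
python3 -m pendant '0 0 -0.03 0 0 0 0;0 0 -0.09 0 0 0 0;0 0 -0.15 0 0 0 0;0 0 -0.21 0 0 0 0;0 0 -0.215 0 0 0 0' 40
python3 - <<'E'
from h import *
s=manip.observe();print(rows(s,[.485,-.25,.20],65),s["gripper_width"],s["ft_force"])
E
```

```text
time_s: 3.75
ee_pos: [0.5627, 0.2258, 0.2055]
eef_rot: [0.004, -0.086, 0.996, 0.001]
ft_force: [-0.8, 0.0, -1.5]
gripper_width: 0.0171
gripper_force: 39.3
[[0.2113, -0.6071, 0.0046], ('rz', np.float64(0.097))] 0.017145304534729466 [-0.79854114  0.03751352 -1.54284938]
```

```bash
python3 -m pendant '0.211 -0.607 0 0 0 0.097 0;0.211 -0.607 0 0 0 0.097 0;0.211 -0.607 0 0 0 0.097 0;0.211 -0.607 0 0 0 0.097 0;0.211 -0.607 0 0 0 0.097 0;0.211 -0.607 0 0 0 0.097 0;0.211 -0.607 0 0 0 0.097 0;0.211 -0.607 0 0 0 0.097 0;0.211 -0.607 0 0 0 0.097 0;0.211 -0.607 0 0 0 0.097 0;0.211 -0.607 0 0 0 0.097 0;0.211 -0.607 0 0 0 0.097 0;0.211 -0.607 0 0 0 0.097 0'
python3 - <<'E'
from h import *
s=manip.observe();print(s["ee_pos"],s["eef_rot"],s["gripper_width"])
im=manip.get_image("wrist");cv2.imwrite("pics/w3.png",im[:,:,::-1])
c=cam("wrist",s)
for p in([.5236,-.2887,.042],[.4586,-.2577,.042],[.5066,-.2407,.022],[.4756,-.3057,.022]):print(proj(c,p).round(0))
E
```

```text
time_s: 5.05
ee_pos: [0.4841, -0.2496, 0.2]
eef_rot: [-0.0, 0.216, 0.976, 0.0]
ft_force: [-0.1, -0.1, -0.3]
gripper_width: 0.0173
gripper_force: 39.4
[ 0.48408365 -0.24956563  0.20000844] [-1.02921752e-04  2.15795283e-01  9.76438594e-01  2.40157177e-04] 0.01734242886313935
[262. 266.]
[261. 178.]
[306. 217.]
[220. 216.]
```

View pics/w3.png

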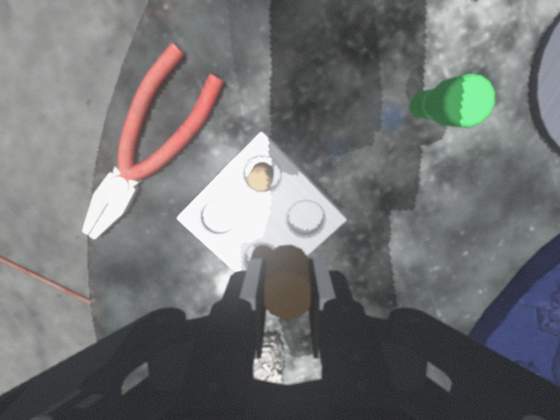

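The wells show at (306,217) and (218,216), within 2 px of my prediction, and the pad is held upright.

```bash
python3 - <<'E'
from h import *
s=manip.observe();c=cam("wrist",s);h1=onplane(c,(306,217),.022);h3=onplane(c,(219,216),.022);print(h1,h3)
print(rows(s,[.5066,-.2407,.09]),rows(s,[.5066,-.2407,.05]))
E
```

```text
[ 0.50652926 -0.24083289  0.022     ] [ 0.47523108 -0.30606987  0.022     ]
[[-0.0222, 0.0232, 0.1468]] [[-0.0222, 0.0232, 0.2001]]
```

```bash
python3 -m pendant '-0.022 0.023 0.05 0 0 0 0;-0.022 0.023 0.1 0 0 0 0;-0.022 0.023 0.14 0 0 0 0;-0.022 0.023 0.14 0 0 0 0;-0.022 0.023 0.16 0 0 0 0;-0.022 0.023 0.175 0 0 0 0;-0.022 0.023 0.19 0 0 0 0;-0.022 0.023 0.195 0 0 0 0;-0.022 0.023 0.199 0 0 0 0;-0.022 0.023 0.2 0 0 0 0;-0.022 0.023 0.2 0 0 0 0'
```

```text
time_s: 6.2
ee_pos: [0.5062, -0.2421, 0.0504]
eef_rot: [0.0, 0.216, 0.976, -0.0]
ft_force: [-0.2, 0.2, 0.5]
gripper_width: 0.0173
gripper_force: 39.4
```

```bash
python3 -m pendant '0 0 0.001 0 0 0 0;0 0 0.001 0 0 0 0;0 0 0.001 0 0 0 0.3;0 0 0.001 0 0 0 0.4;0 0 0.001 0 0 0 0.42;0 0 0.001 0 0 0 0.42;0 0 -0.04 0 0 0 0.42;0 0 -0.09 0 0 0 0.42;0 0 -0.15 0 0 0 0.42;0 0 -0.2 0 0 0 0.42;0 0 -0.2 0 0 0 0.42'
python3 - <<'E'
from h import *
s=manip.observe();c=cam("wrist",s);im=manip.get_image("wrist");cv2.imwrite("pics/w4.png",im[:,:,::-1])
cv2.imwrite("pics/side4.png",manip.get_image("side")[:,:,::-1])
hsv=cv2.cvtColor(im,cv2.COLOR_RGB2HSV);H,S,V=cv2.split(hsv)
for b,st in blobs((H>4)&(H<25)&(S>70),60):print(b,st,onplane(c,b,.04).round(4))
print(rows(s,[.4425,.289,.20],65),rows(s,[.4425,.289,.20],100))
E
```

```text
time_s: 7.3
ee_pos: [0.5074, -0.2426, 0.2046]
eef_rot: [0.003, 0.217, 0.976, -0.001]
ft_force: [-0.6, -0.3, -1.5]
gripper_width: 0.0355
gripper_force: 0.0
[[0.3782, 0.6057, 0.0036], ('rz', np.float64(-0.0))] [[0.3782, 0.6057, 0.0036], ('rz', np.float64(-0.0973))]
```

View pics/w4.png

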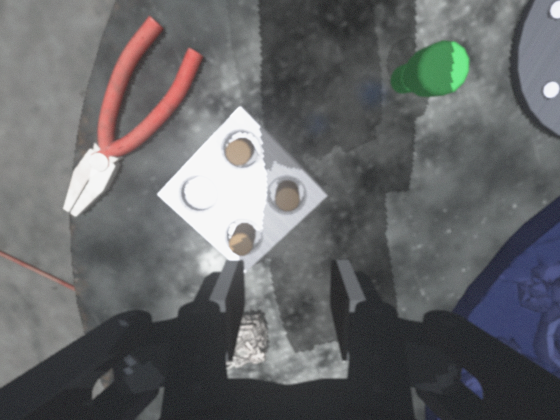

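The first pad stands upright in hole1, at (287,195). Next is pad 2.

```bash
python3 -m pendant '0.378 0.606 0 0 0 -0.05 0.5;0.378 0.606 0 0 0 -0.05 0.5;0.378 0.606 0 0 0 -0.05 0.5;0.378 0.606 0 0 0 -0.05 0.5;0.378 0.606 0 0 0 -0.05 0.5;0.378 0.606 0 0 0 -0.05 0.5;0.378 0.606 0 0 0 -0.05 0.5;0.378 0.606 0 0 0 -0.05 0.5;0.378 0.606 0 0 0 -0.05 0.5;0.378 0.606 0 0 0 -0.05 0.5;0.378 0.606 0 0 0 -0.05 0.5;0.378 0.606 0 0 0 -0.05 0.5;0.378 0.606 0.08 0 0 -0.05 0.5;0.378 0.606 0.14 0 0 -0.05 0.5;0.378 0.606 0.14 0 0 -0.05 0.5'
python3 - <<'E'
from h import *
s=manip.observe();c=cam("wrist",s);im=manip.get_image("wrist");cv2.imwrite("pics/w5.png",im[:,:,::-1])
hsv=cv2.cvtColor(im,cv2.COLOR_RGB2HSV);H,S,V=cv2.split(hsv)
for b,st in blobs((H>4)&(H<25)&(S>50)&(V>60),300):print(b,st,onplane(c,b,.025).round(4))
print(s["ee_pos"],proj(c,[.4425,.289,.032]),rows(s,[.4425,.289,.0395]))
E
```

```text
time_s: 8.9
ee_pos: [0.439, 0.2879, 0.09]
eef_rot: [-0.003, 0.061, 0.998, -0.003]
ft_force: [-0.3, 0.6, 1.5]
gripper_width: 0.0427
gripper_force: 0.0
[288.5 248.3] [269, 222, 39, 52, 1536] [0.4414 0.2889 0.025 ]
[0.43900872 0.28788007 0.09004928] [288.83176252 254.9728457 ] [[-0.0049, 0.0025, 0.0674]]
```

View pics/w5.png

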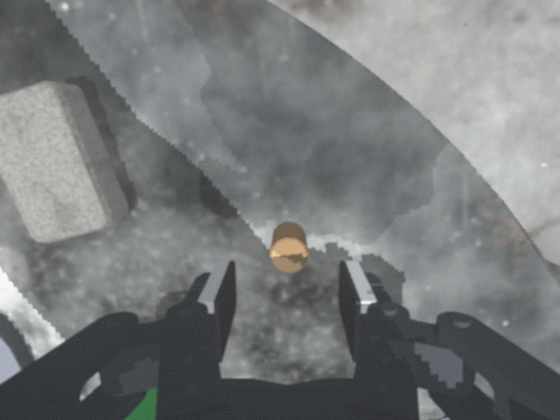

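The pad's top is at (289,255), exactly as predicted.

```bash
python3 -m pendant '-0.005 0.002 0.03 0 0 0 0.5;-0.005 0.002 0.055 0 0 0 0.5;-0.005 0.002 0.067 0 0 0 0.5;-0.005 0.002 0.067 0 0 0 0.5;-0.005 0.002 0.067 0 0 0 0;-0.005 0.002 0.067 0 0 0 0;-0.005 0.002 0.067 0 0 0 0;-0.005 0.002 0.067 0 0 0 0;-0.005 0.002 0.067 0 0 0 0;-0.005 0.002 0.067 0 0 0 0' 40
python3 -m pendant '0 0 -0.03 0 0 0 0;0 0 -0.09 0 0 0 0;0 0 -0.15 0 0 0 0;0 0 -0.21 0 0 0 0;0 0 -0.215 0 0 0 0;0 0 -0.215 0 0 0 0'
python3 - <<'E'
from h import *
s=manip.observe();print(s["eef_rot"]);print(rows(s,[.4755,-.306,.20],65))
E
```

```text
time_s: 9.95
ee_pos: [0.4456, 0.291, 0.0459]
eef_rot: [0.001, 0.061, 0.998, 0.0]
ft_force: [-0.2, -0.1, 10.2]
gripper_width: 0.017
gripper_force: 38.7
time_s: 10.55
ee_pos: [0.4454, 0.2909, 0.2073]
eef_rot: [0.001, 0.061, 0.998, 0.001]
ft_force: [0.2, 0.0, -1.0]
gripper_width: 0.0168
gripper_force: 39.1
[9.04810754e-04 6.11166697e-02 9.98130002e-01 6.57712053e-04]
[[-0.137, -0.785, 0.0089], ('rz', np.float64(0.05))]
```

```bash
python3 -m pendant '-0.137 -0.785 0 0 0 0.05 0;-0.137 -0.785 0 0 0 0.05 0;-0.137 -0.785 0 0 0 0.05 0;-0.137 -0.785 0 0 0 0.05 0;-0.137 -0.785 0 0 0 0.05 0;-0.137 -0.785 0 0 0 0.05 0;-0.137 -0.785 0 0 0 0.05 0;-0.137 -0.785 0 0 0 0.05 0;-0.137 -0.785 0 0 0 0.05 0;-0.137 -0.785 0 0 0 0.05 0;-0.137 -0.785 0 0 0 0.05 0;-0.137 -0.785 0 0 0 0.05 0;-0.137 -0.785 0 0 0 0.05 0;-0.137 -0.785 0 0 0 0.05 0;-0.137 -0.785 0 0 0 0.05 0;-0.137 -0.785 0 0 0 0.05 0;-0.137 -0.785 0 0 0 0.05 0'
python3 - <<'E'
from h import *
s=manip.observe();c=cam("wrist",s);im=manip.get_image("wrist");cv2.imwrite("pics/w6.png",im[:,:,::-1])
hsv=cv2.cvtColor(im,cv2.COLOR_RGB2HSV);H,S,V=cv2.split(hsv)
q=s["eef_rot"];M=R.from_quat([q[1],q[2],q[3],q[0]]).as_matrix()
for b,st in blobs((H>4)&(H<25)&(S>50)&(V>40),300):
    print(b,st)
    top=(b[0],st[1]+st[3]-st[2]/2)  # lower rim half-width up = top-face centre
    print("top in tool mm",M.T@(onplane(c,top,s["ee_pos"][2]-.014)-s["ee_pos"])*1e3)
# expected pixel of pad top / bottom on tool axis with 0 and 3 mm offset
for o in(0,.003):
  for z in(.014,.046):print(o,z,proj(c,s["ee_pos"]+M@[o,0,z]).round(1))
print(rows(s,[.4755,-.306,.1]),rows(s,[.4755,-.306,.0565]))
E
```

```text
time_s: 12.25
ee_pos: [0.4756, -0.3053, 0.2061]
eef_rot: [-0.0, 0.216, 0.976, 0.0]
ft_force: [-0.6, -0.7, -0.7]
gripper_width: 0.0171
gripper_force: 39.1
[375.6 201.9] [363, 190, 25, 24, 433]
top in tool mm [34.84102123 33.89037081 14.00521124]
[326.6 246.9] [316, 236, 22, 22, 376]
top in tool mm [17.1805939  16.45646826 14.00257571]
[287.  279.6] [266, 253, 43, 51, 1746]
top in tool mm [ 2.52786716  1.45876463 14.00040128]
0 0.014 [283.3 288.4]
0 0.046 [283.9 257.8]
0.003 0.014 [283.2 281.4]
0.003 0.046 [283.9 251.8]
[[-0.0003, -0.0009, 0.1415]] [[-0.0004, -0.0009, 0.1995]]
```

View pics/w6.png

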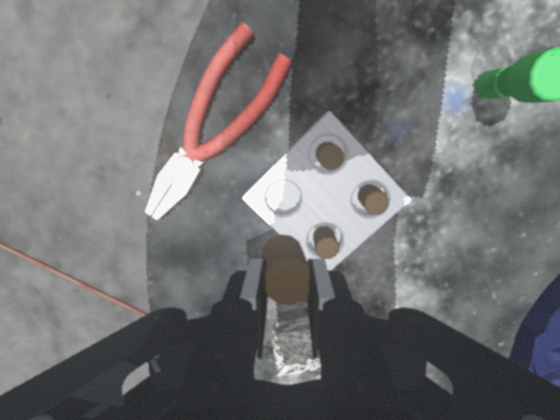

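Hole3 is at (284,196). The held pad sits about 2.5 mm forward and 1 mm sideways of the tool axis, so I'll correct for that and lower it.

```bash
python3 -m pendant '-0.0037 -0.002 0.05 0 0 0 0;-0.0037 -0.002 0.1 0 0 0 0;-0.0037 -0.002 0.14 0 0 0 0;-0.0037 -0.002 0.14 0 0 0 0;-0.0037 -0.002 0.16 0 0 0 0;-0.0037 -0.002 0.175 0 0 0 0;-0.0037 -0.002 0.187 0 0 0 0;-0.0037 -0.002 0.193 0 0 0 0;-0.0037 -0.002 0.197 0 0 0 0;-0.0037 -0.002 0.199 0 0 0 0;-0.0037 -0.002 0.199 0 0 0 0;-0.0037 -0.002 0.199 0 0 0 0'
```

```text
time_s: 13.5
ee_pos: [0.4774, -0.3087, 0.0571]
eef_rot: [0.0, 0.216, 0.976, -0.0]
ft_force: [0.1, 0.2, -0.3]
gripper_width: 0.0168
gripper_force: 39.1
```

```bash
python3 -m pendant '0 0 0.0013 0 0 0 0;0 0 0.0013 0 0 0 0;0 0 0.0013 0 0 0 0.3;0 0 0.0013 0 0 0 0.4;0 0 0.0013 0 0 0 0.42;0 0 0.0013 0 0 0 0.42;0 0 -0.04 0 0 0 0.42;0 0 -0.09 0 0 0 0.42;0 0 -0.15 0 0 0 0.42;0 0 -0.2 0 0 0 0.42;0 0 -0.2 0 0 0 0.42;0 0 -0.2 0 0 0 0.42'
python3 - <<'E'
from h import *
s=manip.observe();c=cam("wrist",s);im=manip.get_image("wrist")
cv2.imwrite("pics/w7.png",im[120:270,180:430,::-1].repeat(2,0).repeat(2,1))
print(rows(s,[.509,.038,.22],90),s["joint_pos"])
for p in [(.5236,-.2887),(.4586,-.2577),(.5066,-.2407),(.4756,-.3057)]:print((proj(c,[*p,.042])-[180,120])*2)
E
```

```text
time_s: 14.7
ee_pos: [0.4772, -0.3087, 0.2072]
eef_rot: [0.0, 0.217, 0.976, -0.0]
ft_force: [-0.9, -0.1, -1.1]
gripper_width: 0.0361
gripper_force: 0.0
[[0.157, 0.4369, -0.0173], ('rz', np.float64(-0.0695))] [ 0.62538284  0.7604267  -0.21044115  1.57330846  0.19715559  0.82778474
  1.47195924]
[303.8188916  242.23471905]
[311.45498528  62.6941932 ]
[399.25053825 156.14871418]
[215.73558086 154.7105423 ]
```

View pics/w7.png

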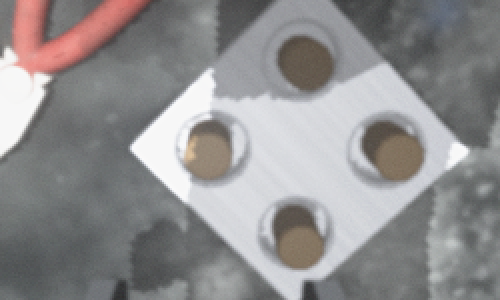

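All four pads stand upright in their wells. On to the pin. I've now used all 10 picture views, so the rest is measured numerically.

```bash
python3 -m pendant '0.157 0.437 -0.017 0 0 -0.0695 0.6;0.157 0.437 -0.017 0 0 -0.0695 0.6;0.157 0.437 -0.017 0 0 -0.0695 0.6;0.157 0.437 -0.017 0 0 -0.0695 0.6;0.157 0.437 -0.017 0 0 -0.0695 0.6;0.157 0.437 -0.017 0 0 -0.0695 0.6;0.157 0.437 -0.017 0 0 -0.0695 0.6;0.157 0.437 -0.017 0 0 -0.0695 0.6;0.157 0.437 -0.017 0 0 -0.0695 0.6;0.157 0.437 -0.017 0 0 -0.0695 0.6;0.157 0.437 -0.017 0 0 -0.0695 0.6;0.157 0.437 -0.017 0 0 -0.0695 0.6;0.157 0.437 -0.017 0 0 -0.0695 0.6'
cat > pin.py <<'E'
from h import *
s=manip.observe();c=cam("wrist",s);im=manip.get_image("wrist");cv2.imwrite("pics/pinlast.png",im[:,:,::-1])
print(s["ee_pos"],s["eef_rot"],s["gripper_width"])
e=proj(c,[.509,.038,.096]);d=c[2][2]-.096;r=368*.016/d;print("expected",e,r)
g=cv2.GaussianBlur(cv2.cvtColor(im,cv2.COLOR_RGB2GRAY),(3,3),0).astype(float)
# radial edge search about the expected centre, robust circle-fit (ellipse nearly circular)
ct=e.copy();th=np.radians(np.arange(0,360,4))
from scipy.ndimage import map_coordinates as mc
from scipy.optimize import least_squares
rr=np.arange(r*.7,r*1.35,.25)
for it in range(4):
    x=ct[0]+np.outer(np.cos(th),rr);y=ct[1]+np.outer(np.sin(th),rr)
    G=np.abs(np.gradient(mc(g,[y,x],order=1),axis=1));k=G.argmax(1)
    pts=np.c_[x[range(len(th)),k],y[range(len(th)),k]]
    f=least_squares(lambda p:np.hypot(*(pts-p[:2]).T)-p[2],[*ct,r],loss="soft_l1",f_scale=.5)
    ct=f.x[:2]; rr=np.arange(f.x[2]-4,f.x[2]+4,.25)
res=np.abs(np.hypot(*(pts-f.x[:2]).T)-f.x[2])
print("circle",f.x.round(2),"inliers",(res<1).mean().round(2),onplane(c,ct,.096).round(4))
E
python3 pin.py; python3 - <<'E'
from h import *
c=cam("top");im=cv2.imread("pics/top0.png");hsv=cv2.cvtColor(im,cv2.COLOR_BGR2HSV)
m=(hsv[...,2]>170)&(hsv[...,1]<50)
for b,st in blobs(m,60):
  if abs(b[0]-263)<6 and abs(b[1]-188)<6:print(b,st,onplane(c,b,.096))
# flange: bluish-grey disc
E
```

```text
time_s: 16.05
ee_pos: [0.509, 0.0376, 0.2195]
eef_rot: [-0.0, 0.0, 1.0, -0.0]
ft_force: [0.4, 0.7, 0.4]
gripper_width: 0.051
gripper_force: 0.0
[0.50902376 0.03760627 0.2194937 ] [-7.36191489e-05  3.22435140e-04  9.99999943e-01 -6.31201966e-05] 0.05097837759331337
expected [286.52621777 214.2005112 ] 24.441021412658124
circle [287.5  210.55  24.53] inliers 0.62 [0.5064 0.0387 0.096 ]
[262.6 187.2] [256, 181, 14, 13, 135] [0.50838798 0.03825414 0.096     ]
```

```bash
python3 -m pendant '0.0015 0 0.04 0 0 0 0.6;0.0015 0 0.08 0 0 0 0.6;0.0015 0 0.106 0 0 0 0.6;0.0015 0 0.106 0 0 0 0.6;0.0015 0 0.106 0 0 0 0.6;0.0015 0 0.106 0 0 0 0.6'
python3 pin.py; python3 - <<'E'
from h import *
# jaw centre column: dark finger inner faces, from held-pad pictures
for f in("w3","w6"):
    im=cv2.imread(f"pics/{f}.png");H,S,V=cv2.split(cv2.cvtColor(im,cv2.COLOR_BGR2HSV))
    for b,st in blobs((H>4)&(H<25)&(S>50)&(V>40),1000):print(f,b,st)
E
```

```text
time_s: 16.7
ee_pos: [0.5084, 0.0381, 0.1412]
eef_rot: [0.001, -0.0, 1.0, 0.0]
ft_force: [-0.1, 0.3, 0.8]
gripper_width: 0.0513
gripper_force: 0.0
[0.50836769 0.03813586 0.14116781] [ 7.48492206e-04 -3.94556117e-05  9.99999719e-01  3.25707317e-05] 0.05133219727744381
expected [285.10875001 258.55043959] 36.24041188807551
circle [285.5  251.38  35.39] inliers 0.36 [0.5054 0.0382 0.096 ]
w3 [289. 296.] [265, 272, 46, 47, 1635]
w6 [287.  279.6] [266, 253, 43, 51, 1746]
```

```bash
python3 - <<'E'
from h import *
s=manip.observe();c=cam("wrist",s);im=cv2.imread("pics/pinlast.png");g=cv2.cvtColor(im,cv2.COLOR_BGR2GRAY)
for alt,p2 in((cv2.HOUGH_GRADIENT,15),(cv2.HOUGH_GRADIENT_ALT,.6)):
    h=cv2.HoughCircles(cv2.GaussianBlur(g,(3,3),0),alt,1.5 if alt!=cv2.HOUGH_GRADIENT else 1,3,param1=100 if alt==cv2.HOUGH_GRADIENT else 200,param2=p2,minRadius=32,maxRadius=40)
    if h is not None:
        for q in h[0][:6]:
            if abs(q[0]-286)<25 and abs(q[1]-255)<25:print(q.round(1),onplane(c,q[:2],.096).round(4))
for r in(240,256,272):print(r,g[r,236:340:3])
print("col",g[200:330:3,286])
E
```

```text
[285.5 251.5  35.8] [0.5054 0.0382 0.096 ]
[290.5 250.5  38.3] [0.5049 0.0406 0.096 ]
[287.5 248.5  34.9] [0.5039 0.0392 0.096 ]
[283.5 248.5  34.9] [0.5039 0.0373 0.096 ]
[285.  250.5  35.4] [0.5049 0.038  0.096 ]
240 [105 104 113 110 110 107 109 126 138 148 153 151 151 150 150 150 149 151
 151 152 152 149 154 154 151 144 125  92  89  87  82  86  92 156 162]
256 [112 110 105 107 114 110 135 144 151 152 149 148 154 152 151 149 150 149
 152 154 152 149 147 147 148 151 152 137 106 107 109 108 107 111 109]
272 [111 108 109 107 111 112 111 148 197 217 216 214 210 212 209 206 169 167
 157 151 151 150 150 153 153 141 125 111 110 112 109 131 208 209 212]
col [ 83  85  84  81  94 129 126 132 132 142 150 160 153 148 148 147 148 151
 151 149 150 150 152 147 165 210 207 205 207 179 110 107 106 104 108 110
 104  84  84  82  66  67  71  72]
```

```bash
python3 -m pendant '0.0025 -0.0005 0 0 0 0 0.55;0.0025 -0.0005 0.02 0 0 0 0.5;0.0025 -0.0005 0.04 0 0 0 0.5;0.0025 -0.0005 0.055 0 0 0 0.5;0.0025 -0.0005 0.063 0 0 0 0.5;0.0025 -0.0005 0.067 0 0 0 0.5;0.0025 -0.0005 0.067 0 0 0 0.5;0.0025 -0.0005 0.067 0 0 0 0.5;0.0025 -0.0005 0.067 0 0 0 0.5'
cat > gap.py <<'E'
from h import *
s=manip.observe();print(s["ee_pos"].round(4),s["eef_rot"].round(4),s["gripper_width"].round(4),s["ft_force"].round(2))
im=manip.get_image("wrist");g=cv2.cvtColor(im,cv2.COLOR_RGB2GRAY);c=cam("wrist",s);cv2.imwrite("pics/gap.png",im[:,:,::-1])
print(proj(c,[.507,.038,.096]).round(1),368*.016/(c[2][2]-.096))
for r in(270,285,300,315,330):print(r,g[r,170:410:4])
print("col",g[200:360:4,286])
E
python3 gap.py
```

```text
time_s: 17.65
ee_pos: [0.5062, 0.0378, 0.0902]
eef_rot: [0.0, -0.0, 1.0, -0.0]
ft_force: [-0.4, -0.2, 1.1]
gripper_width: 0.0431
gripper_force: 0.0Traceback (most recent call last):
  File "gap.py", line 2, in <module>
    s=manip.observe();print(s["ee_pos"].round(4),s["eef_rot"].round(4),s["gripper_width"].round(4),s["ft_force"].round(2))
                                                                       ^^^^^^^^^^^^^^^^^^^^^^^^
AttributeError: 'float' object has no attribute 'round'
```

```bash
sed -i 's/s\["gripper_width"\].round(4)/s["gripper_width"]/' gap.py; python3 gap.py
```

```text
[0.5062 0.0378 0.0902] [ 3.e-04 -2.e-04  1.e+00 -0.e+00] 0.043135774326459146 [-0.41 -0.2   1.07]
[285.3 315.7] 52.768271558041
270 [108 111 105 141 183 167 112 109 107 112 110 135 137 136  89  54  61  86
  83  87  84 126 134 133 135 133 134 136 132 133 134 130 134 130 126 130
 128 128  87  85  87  85  77  58  57 133 138 136 123 110 110 110 111 108
 111 116 138 154 175 169]
285 [105 105 107 105 109 101  63  61  58 126 137 135 130  52  58  49  55  82
  85  93 126 127 130 137 147 149 150 160 160 165 164 161 157 156 153 142
 129 130 126  97  91  88  74  56  56  54  89 136 135 137  95  59  65  79
 107 107 108 110 174 150]
300 [ 77  90 104  97  55  58  58 115 138 140 136  87  55  56  49  54  56 106
 114 135 149 154 152 149 154 155 155 152 150 151 151 151 153 154 155 154
 154 157 151 136  90  84  72  60  56  54  50  59 135 136 139 135  66  61
  61  64 113 148 148 139]
315 [ 56  58  55  56  59  57  56  54  57  56  62  59  61  57  57  57  93 111
 131 151 155 155 154 156 155 155 153 150 152 155 153 151 152 150 153 150
 151 155 154 146 140 105 109  57  55  55  58  62  60  58  60  58  54  58
  55  63  61  57  61  59]
330 [ 54  57  55  54  55  56  57  55  57  57  58  54  60  53  57  86 104 107
 119 149 157 155 151 150 151 151 158 151 155 154 152 152 151 153 155 154
 151 148 149 148 116 109 112 106  57  57  58  61  55  59  52  54  57  59
  56  55  57  55  58  55]
col [ 78  75  70  76  76  86  84  80  83  84  80  86  87 136 128 128 132 133
 136 137 147 161 159 152 151 151 154 156 157 155 152 154 155 155 151 157
 152 148 152 148]
```

At this height the head spans columns 243–330 and the finger faces sit at 229 and 345, so the head is centred to about 0.3 mm. I'll close in small steps and watch the lateral force.

```bash
python3 -m pendant '0 0 0 0 0 0 0.46;0 0 0 0 0 0 0.44;0 0 0 0 0 0 0.42;0 0 0 0 0 0 0.41;0 0 0 0 0 0 0.4;0 0 0 0 0 0 0.4;0 0 0 0 0 0 0.4' 20; for i in 1; do python3 -m pendant '0 0 0 0 0 0 0.39;0 0 0 0 0 0 0.39'; done;  python3 -m pendant '0 0 0 0 0 0 0.38;0 0 0 0 0 0 0.38'; python3 -m pendant '0 0 0 0 0 0 0.37;0 0 0 0 0 0 0.37'
```

```text
time_s: 18.4
ee_pos: [0.506, 0.0378, 0.0898]
eef_rot: [-0.0, -0.0, 1.0, -0.0]
ft_force: [0.7, -0.5, 0.0]
gripper_width: 0.0339
gripper_force: 0.0
time_s: 18.6
ee_pos: [0.506, 0.0378, 0.0898]
eef_rot: [-0.0, -0.0, 1.0, -0.0]
ft_force: [-0.2, 0.6, -0.1]
gripper_width: 0.0331
gripper_force: 0.0
time_s: 18.8
ee_pos: [0.506, 0.0378, 0.0898]
eef_rot: [-0.0, -0.0, 1.0, -0.0]
ft_force: [0.2, -0.4, -0.5]
gripper_width: 0.0325
gripper_force: 0.2
time_s: 19.0
ee_pos: [0.506, 0.0377, 0.0898]
eef_rot: [-0.0, -0.0, 1.0, -0.0]
ft_force: [-0.8, -1.3, 1.6]
gripper_width: 0.0317
gripper_force: 7.2
```

Contact comes at 32 mm with almost no side force. I'll tighten the grip and check.

```bash
python3 -m pendant '0 0 0 0 0 0 0.3;0 0 0 0 0 0 0;0 0 0 0 0 0 0;0 0 0 0 0 0 0;0 0 0 0 0 0 0' 40; python3 -c "
from bench import manip;s=manip.observe();print(s['ft_force'],s['torque'],s['eef_rot'])"
```

```text
time_s: 19.5
ee_pos: [0.5061, 0.0377, 0.09]
eef_rot: [0.0, -0.0, 1.0, -0.0]
ft_force: [-0.2, -1.2, 4.5]
gripper_width: 0.0309
gripper_force: 39.2
[-0.2417506  -1.1914809   4.48040605] [-0.23663745  0.1071129  -0.03878477] [ 1.11092266e-04 -1.30639825e-04  9.99999981e-01 -9.56714462e-05]
```

```bash
python3 -m pendant '0 0 -0.0013 0 0 0 0;0 0 -0.0026 0 0 0 0;0 0 -0.004 0 0 0 0;0 0 -0.0053 0 0 0 0;0 0 -0.0053 0 0 0 0;0 0 -0.0053 0 0 0 0'; python3 -c "
from bench import manip;s=manip.observe();print(s['ft_force'],s['torque'],s['eef_rot'])"
```

```text
time_s: 20.1
ee_pos: [0.506, 0.0378, 0.0938]
eef_rot: [-0.0, -0.0, 1.0, -0.0]
ft_force: [-0.1, 0.1, -2.3]
gripper_width: 0.0304
gripper_force: 39.7
[-0.05927745  0.12518853 -2.30283966] [-0.02277872  0.03813555  0.02535717] [-7.51017491e-06 -1.53801335e-04  9.99999988e-01 -2.63857595e-05]
```

The wrist carries 2.3 N, about the pin's own weight, so it is moving freely. I'll continue the lift to 26 mm in total.

```bash
python3 -m pendant '0 0 -0.002 0 0 0 0;0 0 -0.004 0 0 0 0;0 0 -0.006 0 0 0 0;0 0 -0.008 0 0 0 0;0 0 -0.01 0 0 0 0;0 0 -0.012 0 0 0 0;0 0 -0.014 0 0 0 0;0 0 -0.014 0 0 0 0;0 0 -0.014 0 0 0 0'; python3 -m pendant '0 0 -0.002 0 0 0 0;0 0 -0.004 0 0 0 0;0 0 -0.006 0 0 0 0;0 0 -0.008 0 0 0 0;0 0 -0.01 0 0 0 0;0 0 -0.012 0 0 0 0;0 0 -0.014 0 0 0 0;0 0 -0.0155 0 0 0 0;0 0 -0.0155 0 0 0 0;0 0 -0.0155 0 0 0 0'
python3 - <<'E'
from h import *
s=manip.observe();print(s["ee_pos"],s["ft_force"],s["torque"])
im=manip.get_image("side");cv2.imwrite("pics/side8.png",im[:,:,::-1])
o=cv2.imread("pics/side4.png")
c=cam("side");print([proj(c,p).round(1) for p in([.5065,.0378,.122],[.5065,.0378,.096],[.5065,.0378,.06],[.5065,.0378,.072])])
# flange moved? compare the flange area (both pictures), sub-pixel shift over the lower flange
a=cv2.cvtColor(o,cv2.COLOR_BGR2GRAY)[226:256,240:312].astype(np.float32);b=cv2.cvtColor(im,cv2.COLOR_RGB2GRAY)[226:256,240:312].astype(np.float32)
print("shift px",cv2.phaseCorrelate(a,b,cv2.createHanningWindow(a.shape[::-1],cv2.CV_32F)))
g=cv2.cvtColor(im,cv2.COLOR_RGB2GRAY);print(g[180:246:2,275]);print(cv2.cvtColor(o,cv2.COLOR_BGR2GRAY)[180:246:2,275])
E
```

```text
time_s: 21.0
ee_pos: [0.506, 0.0378, 0.1043]
eef_rot: [0.0, -0.0, 1.0, -0.0]
ft_force: [-0.2, -1.5, -2.7]
gripper_width: 0.0303
gripper_force: 39.8
time_s: 22.0
ee_pos: [0.506, 0.0378, 0.1159]
eef_rot: [-0.0, -0.0, 1.0, -0.0]
ft_force: [-0.6, 0.1, -2.9]
gripper_width: 0.0307
gripper_force: 39.8
[0.50603599 0.03777528 0.11588301] [-0.57119958  0.08173989 -2.86493985] [-0.04581606  0.01201133  0.00525122]
[array([274.9, 194.4]), array([275.2, 203.8]), array([275.5, 216.3]), array([275.4, 212.2])]
shift px ((-0.11002669165815604, 0.5958692783899746), 0.6845741715696123)
[210 189 189 127  92  90  60  62  71  66  59  60  60  60  59 128 159 127
 154 156  93  82  84  84  83  85  85  85  85  82  98 179 179]
[118 124 105  94 110 115 115 113 107 157 247 247 247 247 238 161 156 157
 158 153 146 175 109  83  83  85  84  83  84  82 146 178 177]
```

```bash
python3 - <<'E'
from h import *
A=[cv2.cvtColor(cv2.imread(f"pics/{n}.png"),cv2.COLOR_BGR2GRAY).astype(np.float32) for n in("side0","side4","side8")]
c=cam("side");p0=np.array([.5065,.0378,.012])
for d in np.eye(3)*.005:print("5mm ->",(proj(c,p0+d)-proj(c,p0)).round(2))
for t,(x0,y0,x1,y1) in dict(flangeL=(240,222,268,252),flangeR=(284,222,312,252),low=(250,232,302,256),pumice=(314,256,360,288),carr=(256,148,308,180)).items():
    w=cv2.createHanningWindow((x1-x0,y1-y0),cv2.CV_32F)
    for i in(0,1):
        (dx,dy),r=cv2.phaseCorrelate(A[i][y0:y1,x0:x1],A[2][y0:y1,x0:x1],w);print(t,i,round(dx,2),round(dy,2),round(r,2))
    b=lambda I:[(q.round(1)+[x0,y0]).tolist() for q,_ in blobs(I[y0:y1,x0:x1]>185,3)]
    if t[0] in"fl":print(b(A[0]),b(A[1]),b(A[2]))
E
```

```text
5mm -> [-2.1   0.04]
5mm -> [0.01 1.37]
5mm -> [-0.04 -1.6 ]
flangeL 0 -0.04 0.3 0.76
flangeL 1 -0.01 0.33 0.76
[[253.6, 225.7], [254.7, 240.5], [259.1, 247.1]] [[253.4, 225.9], [257.0, 241.0]] [[253.3, 226.0], [257.0, 241.3]]
flangeR 0 -0.09 -0.17 0.74
flangeR 1 -0.07 -0.27 0.74
[[293.5, 222.0], [307.9, 227.8], [298.5, 235.1], [306.1, 247.7]] [[293.5, 222.0], [307.8, 226.9], [298.6, 235.1], [306.2, 247.7]] [[306.0, 248.0]]
low 0 0.2 0.36 0.84
low 1 0.2 0.36 0.85
[[298.4, 235.1], [255.9, 240.9], [269.3, 244.3], [280.5, 246.2], [259.1, 247.1], [298.2, 252.8], [280.5, 255.0]] [[298.6, 235.1], [257.0, 241.0], [280.5, 246.1], [298.2, 252.9], [280.5, 255.0]] [[257.0, 241.3], [280.1, 246.5], [298.3, 252.8], [280.5, 255.0]]
pumice 0 0.08 -0.05 0.96
pumice 1 0.02 0.06 0.97
carr 0 0.07 -0.03 0.56
carr 1 -0.26 0.48 0.46
```

The bolt heads moved by no more than 0.3–0.4 px, about 1 mm and partly shadow. The wrist carries only the pin's weight, and the lift is 25.9 mm. I'll hold still briefly and hand in.

```bash
python3 -m pendant '0 0 0 0 0 0 0;0 0 0 0 0 0 0;0 0 0 0 0 0 0;0 0 0 0 0 0 0' && python3 -c "
from bench import manip;print(manip.observe()['ee_pos']);print(manip.hand_in())"
```

```text
time_s: 22.45
ee_pos: [0.506, 0.0378, 0.1159]
eef_rot: [-0.0, -0.0, 1.0, -0.0]
ft_force: [-0.2, 0.3, -2.5]
gripper_width: 0.0305
gripper_force: 39.8
[0.50600986 0.03779966 0.1158957 ]
the job is handed in; nothing more can be done
None
```

The job is handed in at 22.5 s: both pads stand upright in the empty wells, and the pin is held still after a 25.9 mm lift, which puts its groove about 12 mm above the hub by calculation, since I didn't see it directly; the hub may have shifted by up to about 1 mm.

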